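# Put a connecting rod away in the push-to-open drawer

### The job

Put the loose connecting rod away in the wide drawer of the bench cabinet: the drawer has no handle, so press its front to release the push-to-open latch, draw it out, lay the rod flat in it without dropping it, and shut the drawer again so that it latches, its front flush with the narrow drawer beside it. Leave the narrow drawer shut and the other goods on the bench where they are.

Things in the scene. Friction and masses are not known exactly. Their poses are not given: they have to be found in the camera images.
- cabinet: Dark steel bench cabinet, 420 mm wide (y), 270 deep (x), 114 high, fixed. Origin: middle of the carcass's front plane at bench height; x points into the cabinet (away from the robot), y to the left along the front, z up. Two plain grey handleless fronts cover it: wide drawer left (+y), narrow one right. Cartons fixed on its top, up to 85 mm high, stand 150 mm or more behind the front.
- wide (a joint): Wide drawer's travel, m: 0 (to 0.002) = shut and latched, positive = drawn out (cabinet -x), to 0.19; hard stop at -0.005. Touch latch: from 0, press the front to the stop (10 N or more), let go: it pops out 40 to 80 mm. To shut, push it to the stop again and let go: it springs back to 0, latched; one more press frees it again. An ejector resists with 8 to 9 N near shut, 3 N at 45 mm, none beyond
- narrow (a joint): Travel of the narrow drawer, m: 0 = shut and latched. It has a touch latch of the same kind, so it pops out if its front is pressed. Its front, 154 mm wide, is flush with the wide one when both are shut.
- wide_front (a point): Middle of the top edge of the wide drawer's front panel, on its outer face (towards the robot), 110 mm above the bench; moves with the drawer; axes as the cabinet's. The upright panel is 258 mm wide (y), 16 mm thick (x) and 106 mm high. Between its back and the carcass there is a free gap of 6 mm plus the travel, so that once popped out its top edge can be pinched or hooked from above.
- wide_in (a point): Centre of the wide drawer's inner floor, 34 mm above the bench, 129 mm behind (x) and 4 mm to the right of (-y) point wide_front; moves with the drawer; axes as the cabinet's. Inside it measures 215 mm (x) by 216 mm (y); side and rear walls are 6 mm thick and rise to 78 mm above the bench. Only the part drawn out of the carcass is open from above.
- rod: Loose steel engine connecting rod, 148 mm long, 22 mm thick, about 0.3 kg, lying flat: a shank 20 mm wide between a large ring (56 mm across, centred at x = +58 mm) and a small ring (30 mm, at x = -47 mm). Origin: underside, middle of the shank; x along the shank, z up. The shank, free from x = -30 to +28 mm and 4 to 18 mm above the underside, can be gripped across (along y).
Things that resemble listed ones, but are neither listed nor needed, are in the scene too. What is meant by the rod is not green or orange, and is the larger of those in its own colour.

How it is judged (in metres and radians):
On the way, in this order (a step that is already met when the one before it is completed fails the run):
1. the wide drawer is released by pressing its front, and pops out (value of joint wide above 0.03 m), for 0.1 s.
2. the rod lies flat in the drawn-out wide drawer, let go (value of joint wide above 0.06 m and z of rod in the frame of wide_in between -0.008 and 0.012 m and x of rod in the frame of wide_in between -0.108 and 0.108 m and y of rod in the frame of wide_in between -0.108 and 0.108 m and angle between rod's own z axis and vertical below 0.15 rad and contact force between rod and the fingers below 0.1 N), for 0.2 s.
At the end, for the whole second after the job is handed in: The wide drawer is latched shut (within 4 mm of its rest), the narrow drawer is shut (within 4 mm), and the rod lies flat (within 0.15 rad) and still on the wide drawer's floor, let go (value of joint wide between -0.003 and 0.004 m and value of joint narrow below 0.004 m and z of rod in the frame of wide_in between -0.008 and 0.012 m and x of rod in the frame of wide_in between -0.108 and 0.108 m and y of rod in the frame of wide_in between -0.108 and 0.108 m and angle between rod's own z axis and vertical below 0.15 rad and linear speed of rod below 0.03 m/s); the robot touches nothing.
It fails at once if the narrow drawer is released (it comes out more than 15 mm) (value of joint narrow above 0.015 m).
It fails at once if the rod is dropped (falls freely, faster than 0.75 m/s, i.e. from about 3 cm or more) (linear speed of rod above 0.75 m/s and contact force between rod and the fingers below 0.1 N).
It fails at once if other goods on the bench are moved by more than 40 mm (distance of any of piston, sprocket, oil, carton_blue, carton_kraft, spanner, shock from where it was at the start of the episode above 0.04 m).
It also fails if it takes over 72 s, if anything falls off the work surface, if the arm or the gripper's body presses on something with over 40 N, if the wrist force passes 120 N, or if a joint passes its speed limit or range.

### The arm

A 6-joint arm with a two-finger parallel gripper is mounted at the origin on the work surface. World frame = base frame: x ahead of the robot, y to its left, z up, the work surface at z = 0. Lengths are in mm, angles in degrees, forces in N, time in s.
With the tool pointing down it reaches from about 350 to 850 mm from the base axis. Payload 8.1 kg.
Tool frame: the origin (TCP) lies midway between the tips of the shut fingers; the grasp point (between the pads) lies 19 mm behind it; z points along the fingers, y is the line along which they close (so a half turn about z gives the same grasp; the last joint's range is limited). The gripper opens to 85 mm and grips with 20 to 120 N. Pads are 22 mm wide; open, the fingers measure 114 mm over their backs; the gripper's body (76 mm by 85 mm) begins 54 mm behind the grasp point. The pads swing forward as they close: fully open they stand 13 mm farther back than shut.
Start: joints at [-80.065, 7.471, 85.268, -0, 87.261, -4.893], TCP at [153.573, -580.018, 231.292] pointing down, gripper open.
Joint ranges: [-169.43, 169.43], [-51.17, 129.36], [1.28, 143.12], [-76.62, 256.62], [0, 156.53], [-152.29, 152.29]. Speed limits (degrees/s): [136.94, 136.94, 159.86, 180, 180, 180].

### API

Orientations are given as [roll, pitch, yaw] about the fixed x, y, z axes, in that order (R = Rz(yaw) Ry(pitch) Rx(roll)).
In Python, from bench import r gives the robot as it stands. The module is installed in compiled form; this text tells all that it offers.
- The arm moves only by the tool jog_arm, never from a script. Its argument "rows" is a list of rows, each a list of 2 entries, a list of its own where there are three numbers: the shift along the tool's x, y, z in mm, then the turn, a rotation vector about the tool's x, y, z in rad. A call has 1 to 10 rows; each row is the pose to reach, as a shift and turn from the pose commanded when the call began, along the tool's axes at that moment; what a row does not reach only later rows make up. A row lasts 1/10 s, in which the tool goes at most 50 mm and 8.59 degrees, less where a joint would pass 70% of its speed; a pose out of reach is approached as far as the arm can. A call with a gripper value outside its range is refused whole. "grip" is the finger opening in mm, from 0 to 85.4, set as the call begins (left out, the last holds). The fingers move at their own pace and stop on an object; "force" is the grip in N (left out, the last holds). Time passes only in rows, so rows that repeat a pose let the fingers close. It gives the time, the measured TCP pose, the force, the opening and the grip force at its end, in the units of the state.
- r.sense(): the state, without advancing time (a new reading comes with each control period).
- r.snapshot(name): name is "side" or "top" or "wrist"; returns (picture, depth): 420x560x3 uint8, blue, green, red; 420x560 float32, mm along the optical axis (not along the pixel's ray), 0 where there is no reading.
- r.camera_params(name): a dict with "fx", "fy", "cx", "cy" (pixels), "dist_coeffs" ([k1, k2, p1, p2, k3] as OpenCV has them; the pictures are not rectified), "pose" (4x4, takes a point from camera to world coordinates); the wrist camera has in their place "tool_from_camera" (4x4, takes a point from camera to tool coordinates, whose origin is the TCP and whose axes are the flange's). Camera axes: x right, y down, z forward; pixel columns grow to the right and rows downward; lengths in mm; the calibration is good to about 2 mm. A picture is of the moment at which its call begins: read the wrist's pose just before it. camera_params takes no time and is no camera call.
- r.hand_in(): hands the job in; it is judged then, once.
The state is a dict: "time": time; "joint_pos": joint angles; "qd": joint speeds; "joint_efforts": joint torques, N m; "tool_pos": TCP position; "tcp_rot": TCP orientation; "ft_force": force on the tool from outside, world axes, zero at the start; "wrist_torque": the same for the moment, N m; "finger_gap": finger opening in mm; "grip_force": force on a finger pad.
Only numpy, scipy, OpenCV 4.12 (cv2) and the standard library are available. Lean on these libraries where they do the work, as an engineer would, in place of code of your own. Each camera call takes 0.05 s, during which the arm holds its last target. There are 200 camera calls.

## Working session

There is one attempt and no reset: what is moved stays moved. The work goes in short steps, Python scripts to look and compute and a tool call to move; the robot and the scene stay as the last step left them, time stands still between calls to the robot, and variables do not carry over. Pictures are saved under pics/ and viewed, at most 10 in all, crops included, and the job is handed in when it is done.

Besides the shell and the picture viewer there is one more tool, called after "Call:" by a JSON object that holds its "fn" and its "kwargs", one argument or row to a line. jog_arm: Moves the arm, as the interface text tells. Its arguments: {"type":"object","properties":{"rows":{"type":"array"},"grip":{"type":"number"},"force":{"type":"number"}},"required":["rows"]}

```bash
mkdir -p pics
cat > h.py <<'E'
import numpy as np, cv2
from bench import r
def snap(n,f=None):
    p,d=r.snapshot(n)
    if f: cv2.imwrite('pics/'+f,p)
    return p,d
def cam(n):
    c=r.camera_params(n); K=np.array([[c['fx'],0,c['cx']],[0,c['fy'],c['cy']],[0,0,1.]])
    return c,K,np.array(c['dist_coeffs'],float)
def toolT(s=None):
    from scipy.spatial.transform import Rotation as R
    s=s or r.sense(); T=np.eye(4)
    T[:3,:3]=R.from_euler('xyz',s['tcp_rot'],degrees=True).as_matrix(); T[:3,3]=s['tool_pos']; return T
def pose(n,s=None):
    c,_,_=cam(n)
    return toolT(s)@np.array(c['tool_from_camera']) if n=='wrist' else np.array(c['pose'])
def world(n,px,depth,s=None):
    "pixels (N,2) + depths -> world"
    c,K,D=cam(n); px=np.asarray(px,float).reshape(-1,1,2)
    u=cv2.undistortPoints(px,K,D).reshape(-1,2); d=np.asarray(depth,float).reshape(-1,1)
    P=np.hstack([u*d,d,np.ones_like(d)]); return (pose(n,s)@P.T).T[:,:3]
def onplane(n,px,z,s=None):
    T=pose(n,s); c,K,D=cam(n)
    u=cv2.undistortPoints(np.asarray(px,float).reshape(-1,1,2),K,D).reshape(-1,2)
    d=np.c_[u,np.ones(len(u))]@T[:3,:3].T
    return T[:3,3]+d*((z-T[2,3])/d[:,2])[:,None]
def cloud(n,d,s=None):
    v,u=np.indices(d.shape); W=world(n,np.c_[u.ravel(),v.ravel()],d.ravel(),s).reshape(*d.shape,3)
    W[d==0]=np.nan; return W
E
python3 - <<'E'
from h import *
s=r.sense(); print(s)
t,d=snap('top'); q,e=snap('side')
np.savez('s0.npz',t=t,d=d,q=q,e=e)
cv2.imwrite('pics/a.png',t);cv2.imwrite('pics/b.png',q)
print(pose('top').round(2),pose('side').round(2))
E
```

```text
{'time': 0.0, 'joint_pos': array([-8.00661546e+01,  7.51542398e+00,  8.53303983e+01, -1.18194189e-03,
        8.72621041e+01, -4.89466651e+00]), 'qd': array([-0.05294856, -0.05861825,  0.00100864,  0.17739653,  0.10709654,
       -0.05695146]), 'joint_efforts': array([-2.43074101e-03, -5.69389558e+01, -5.00560391e+01, -1.95420785e-04,
        1.46358131e-02, -4.30274918e-05]), 'tool_pos': array([ 153.45678137, -579.46228647,  230.230424  ]), 'tcp_rot': array([-1.79892366e+02, -8.03254892e-03,  1.48285620e+01]), 'ft_force': array([-0.3680458 , -0.16317311, -0.89628844]), 'wrist_torque': array([ 0.0402999 , -0.02122207, -0.02253359]), 'grip_force': 0.0, 'finger_gap': 85.17659280465045}
[[-1.00000e-02 -9.90000e-01  1.50000e-01  4.40880e+02]
 [-1.00000e+00  1.00000e-02 -0.00000e+00  9.45400e+01]
 [-0.00000e+00 -1.50000e-01 -9.90000e-01  1.07478e+03]
 [ 0.00000e+00  0.00000e+00  0.00000e+00  1.00000e+00]] [[-9.9000e-01 -1.0000e-01  1.0000e-01  4.7200e+02]
 [-1.4000e-01  7.3000e-01 -6.7000e-01  6.3832e+02]
 [-0.0000e+00 -6.8000e-01 -7.4000e-01  6.7220e+02]
 [ 0.0000e+00  0.0000e+00  0.0000e+00  1.0000e+00]]
```

View pics/a.png

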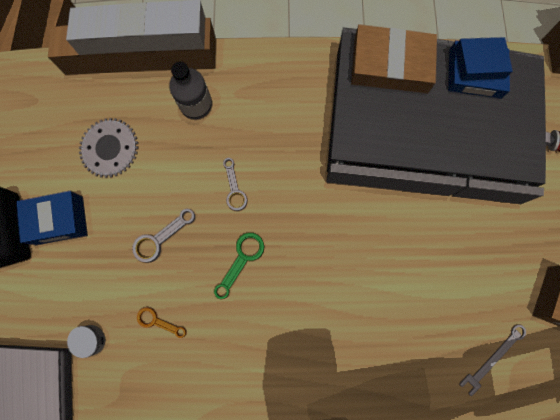

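View pics/b.png

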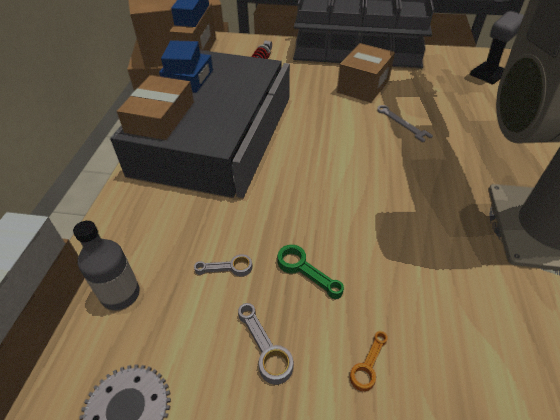

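The top view shows the rod (larger grey one: big ring at (146,248), small ring at (188,215)). The cabinet fronts run from (331,170) to (541,195), with the seam near (467,183), so the wide drawer spans px 331–467. The green, orange and small grey rods are decoys.

Run:
```python
from h import *
z=np.load('s0.npz'); t,d=z['t'],z['d']
W=cloud('top',d)
print('rings',onplane('top',[[146,248],[188,215]],20).round(1), W[225:236:3,165].round(1))
# rod mask via height
x0,x1,y0,y1=125,200,200,268
m=((W[...,2]>10)&(W[...,2]<40)); mm=np.zeros(m.shape,np.uint8); mm[y0:y1,x0:x1]=m[y0:y1,x0:x1]
n,l,st,c=cv2.connectedComponentsWithStats(mm); k=1+st[1:,4].argmax(); P=W[l==k]
print('rod pts',len(P),np.nanmedian(P,0)); print(cv2.minAreaRect(P[:,:2].astype(np.float32)))
# cabinet top
c=(W[...,2]>100)&(W[...,2]<125); c[:, :300]=0; c[220:]=0
P=W[c]; print(len(P),np.percentile(P[:,2],[5,50,95])); print(cv2.minAreaRect(P[:,:2].astype(np.float32)))
print(cv2.boxPoints(cv2.minAreaRect(P[:,:2].astype(np.float32))))
for u in (335,380,400,440,460,467,475,500,535):
    col=W[150:215,u]; ok=(col[:,2]>100); i=np.where(ok)[0].max(); print(u,150+i,col[i].round(1), col[i+1:i+6,2].round(0))
g=cv2.resize(t[150:215,320:550],None,fx=3.4,fy=3.4,interpolation=cv2.INTER_CUBIC); cv2.imwrite('pics/c.png',g*1 if 0 else cv2.convertScaleAbs(g,alpha=1.8))
```

```text
rings [[524.2 372.4  20. ]
 [590.1 287.8  20. ]] [[572.6 338.6   0.9]
 [564.5 334.7  17.6]
 [558.6 335.   15.9]
 [552.7 335.1  14.8]]
rod pts 812 [548.37638241 345.30764298  19.67680809]
((556.4168701171875, 340.7113037109375), (56.047786712646484, 145.2483367919922), 44.87675476074219)
22226 [109.67064686 114.15406161 117.29906936]
((777.4944458007812, -215.29966735839844), (422.791015625, 295.44976806640625), 83.5141830444336)
[[ 606.83636  -408.6556  ]
 [ 900.3952   -442.0288  ]
 [ 948.1525    -21.943726]
 [ 654.5937     11.429474]]
335 172 [6.547e+02 3.000e-01 1.097e+02] [98. 91. 84. 79. 66.]
380 177 [644.9 -83.5 108.2] [98. 88. 82. 73. 66.]
400 180 [ 640.5 -122.7  100.7] [91. 83. 74. 65. 55.]
440 184 [ 632.3 -199.5  101. ] [94. 85. 77. 71. 60.]
460 186 [ 628.2 -238.5  101.3] [94. 87. 79. 57. 57.]
467 187 [ 626.1 -252.   102.1] [91. 88. 77. 69. 63.]
475 188 [ 623.5 -266.8  105.2] [92. 83. 74. 66. 57.]
500 191 [ 617.9 -318.2  102.3] [94. 84. 76. 66. 58.]
535 195 [ 609.6 -390.9  103. ] [97. 86. 73.  0.  0.]
```

View pics/c.png

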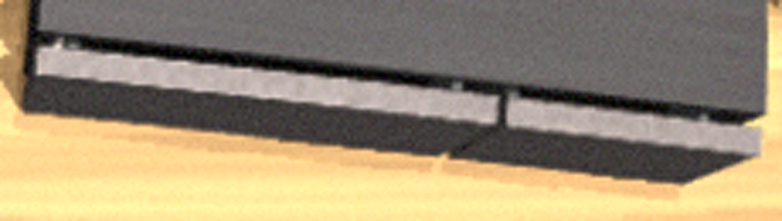

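```bash
cat >> h.py <<'E'
XC=np.array([.9936,-.1132,0]);YC=np.array([.1132,.9936,0]);WF=np.array([640,-118,0.]) # shut wide_front xy
def to(p,yaw,s=None):
    from scipy.spatial.transform import Rotation as R
    s=s or r.sense(); T=toolT(s); Rt=R.from_euler('xyz',[180,0,yaw],degrees=True).as_matrix()
    print('shift',(T[:3,:3].T@(np.array(p)-T[:3,3])).round(1),'turn',R.from_matrix(T[:3,:3].T@Rt).as_rotvec().round(3), 'from',T[:3,3].round(1))
E
python3 - <<'E'
from h import *
to(WF-60*XC+[0,0,230],-6.5)
E
```

```text
shift [ 532.5 -343.5    1. ] turn [-0.002  0.     0.372] from [ 153.5 -579.5  230.3]
```

Call:
{"fn": "jog_arm", "kwargs": {
  "rows": [
    [[532,-343,0],[0,0,0.372]],
    [[532,-343,0],[0,0,0.372]],
    [[532,-343,0],[0,0,0.372]],
    [[532,-343,0],[0,0,0.372]],
    [[532,-343,0],[0,0,0.372]],
    [[532,-343,0],[0,0,0.372]],
    [[532,-343,0],[0,0,0.372]],
    [[532,-343,0],[0,0,0.372]],
    [[532,-343,0],[0,0,0.372]],
    [[532,-343,0],[0,0,0.372]]
  ],
  "grip": 0,
  "force": 60
}}

```text
time: 1.1
tool_pos: [490.5, -209.6, 231.0]
tcp_rot: [-180.0, 0.0, -6.5]
ft_force: [-0.0, -1.5, -0.1]
finger_gap: -0.2
grip_force: 0.0
```

Run:
```python
from h import *
to(WF-60*XC+[0,0,230],-6.5)
```

```text
shift [  78.2 -108.     1. ] turn [-0.  0.  0.] from [ 490.5 -209.6  231. ]
```

Call:
{"fn": "jog_arm", "kwargs": {
  "rows": [
    [[78,-108,0],[0,0,0]],
    [[78,-108,0],[0,0,0]],
    [[78,-108,0],[0,0,0]],
    [[78,-108,50],[0,0,0]],
    [[78,-108,100],[0,0,0]],
    [[78,-108,140],[0,0,0]],
    [[78,-108,155],[0,0,0]],
    [[78,-108,155],[0,0,0]],
    [[78,-108,155],[0,0,0]]
  ]
}}

```text
time: 2.0
tool_pos: [580.4, -113.5, 78.2]
tcp_rot: [180.0, -0.1, -6.5]
ft_force: [1.1, -0.9, 0.7]
finger_gap: 0.3
grip_force: 0.0
```

Run:
```python
from h import *
s=r.sense(); p,d=snap('wrist','d.png'); print(s['tool_pos'],r.camera_params('wrist')['tool_from_camera'])
W=cloud('wrist',d,s)
Q=(W-WF)@np.c_[XC,YC,[0,0,1.]]
for u in range(60,560,80): 
    c=Q[:,u]; m=(c[:,2]>95)&(c[:,2]<112)&(c[:,0]<30); 
    print(u, c[m][:,:].min(0).round(1) if m.any() else None, np.median(c[m],0).round(1) if m.any() else None)
```

```text
[ 580.42883956 -113.49124242   78.21421527] [[ 5.34204492e-04 -9.65659165e-01 -2.59811647e-01  6.63183199e+01]
 [ 9.99999477e-01  2.89123850e-04  9.81515338e-04 -1.18972131e+00]
 [-8.72691538e-04 -2.59812035e-01  9.65658814e-01 -1.42385462e+02]
 [ 0.00000000e+00  0.00000000e+00  0.00000000e+00  1.00000000e+00]]
60 [  1.8  60.1 104.2] [ 10.6  63.2 109.6]
140 [  1.9  37.8 104.5] [ 10.5  38.6 109.5]
220 [  2.   14.7 104.5] [ 10.4  15.3 109.9]
300 [-52.5  -9.2  95.5] [  8.1  -7.5 109.5]
380 [  1.6 -31.  104.8] [ 10.4 -30.4 109.9]
460 [  1.7 -55.5 105.5] [ 10.3 -54.4 109.7]
540 [  1.8 -81.6 104.7] [ 10.3 -79.9 109.7]
```

View pics/d.png

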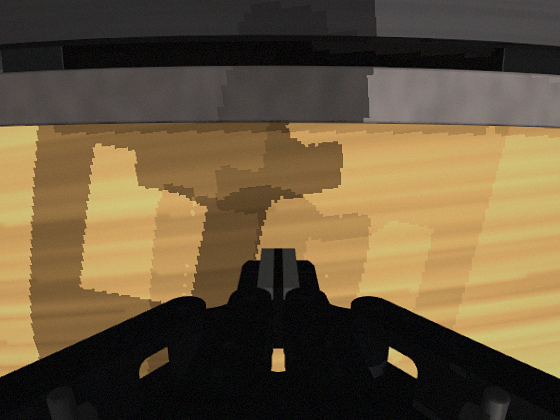

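The wrist view shows the wide front's top edge (rows 70–122) parallel to the image, with the shut fingers at (278,260) about 50 mm short of it.

Call:
{"fn": "jog_arm", "kwargs": {
  "rows": [
    [[25,0,0],[0,0,0]],
    [[40,0,0],[0,0,0]],
    [[47,0,0],[0,0,0]],
    [[50,0,0],[0,0,0]],
    [[53,0,0],[0,0,0]],
    [[55,0,0],[0,0,0]],
    [[56,0,0],[0,0,0]]
  ]
}}

```text
time: 2.75
tool_pos: [633.4, -119.5, 77.3]
tcp_rot: [180.0, 0.2, -6.5]
ft_force: [-11.2, 0.1, 8.1]
finger_gap: -0.2
grip_force: 5.5
```

Call:
{"fn": "jog_arm", "kwargs": {
  "rows": [
    [[1,0,0],[0,0,0]],
    [[2,0,0],[0,0,0]],
    [[3,0,0],[0,0,0]],
    [[3,0,0],[0,0,0]]
  ]
}}

```text
time: 3.15
tool_pos: [636.0, -119.8, 77.3]
tcp_rot: [180.0, 0.2, -6.5]
ft_force: [-11.7, 1.1, 8.0]
finger_gap: 0.4
grip_force: 6.0
```

Call:
{"fn": "jog_arm", "kwargs": {
  "rows": [
    [[1,0,0],[0,0,0]],
    [[2,0,0],[0,0,0]],
    [[3,0,0],[0,0,0]],
    [[3,0,0],[0,0,0]]
  ]
}}

```text
time: 3.55
tool_pos: [636.0, -119.8, 77.3]
tcp_rot: [180.0, 0.6, -6.5]
ft_force: [-30.0, 2.8, 20.8]
finger_gap: -0.1
grip_force: 15.1
```

Stop reached (30 N). Let go.

Call:
{"fn": "jog_arm", "kwargs": {
  "rows": [
    [[-10,0,0],[0,0,0]],
    [[-40,0,0],[0,0,0]],
    [[-80,0,0],[0,0,0]],
    [[-120,0,0],[0,0,0]],
    [[-130,0,0],[0,0,0]],
    [[-130,0,0],[0,0,0]],
    [[-130,0,-50],[0,0,0]],
    [[-130,0,-90],[0,0,0]],
    [[-130,0,-120],[0,0,0]],
    [[-130,0,-120],[0,0,0]]
  ]
}}

```text
time: 4.55
tool_pos: [516.6, -106.7, 203.7]
tcp_rot: [179.9, -0.7, -6.5]
ft_force: [0.8, 0.1, 0.5]
finger_gap: -0.1
grip_force: 0.0
```

Run:
```python
from h import *
s=r.sense(); print(s['tool_pos'])
t,d=snap('wrist','e0.png'); W=cloud('wrist',d,s); Q=(W-WF)@np.c_[XC,YC,[0,0,1.]]
for u in (60,140,220,380,460,540):
    c=Q[:,u]; m=(c[:,2]>103)&(c[:,2]<113)&(c[:,0]<30); print(u,m.sum(),c[m].min(0).round(1),c[m].max(0).round(1))
t,d=snap('top'); W=cloud('top',d); Q=(W-WF)@np.c_[XC,YC,[0,0,1.]]
for u in (340,360,440,455,500,530):
    c=Q[:230,u]; m=(c[:,2]>103)&(c[:,2]<113)&(c[:,0]<30); print(u,c[m].min(0).round(1),c[m].max(0).round(1))
```

```text
[ 516.56971016 -106.69163653  203.66985727]Traceback (most recent call last):
  File "<stdin>", line 5, in <module>
    return umr_minimum(a, axis, None, out, keepdims, initial, where)
ValueError: zero-size array to reduction operation minimum which has no identity
```

Run:
```python
from h import *
def rep(Q,us):
  for u in us:
    c=Q[:,u]; m=(c[:,2]>103)&(c[:,2]<113)&(c[:,0]<30)&(c[:,0]>-120); print(u,m.sum(),(c[m].min(0).round(1),c[m].max(0).round(1)) if m.any() else c[::60].round(0).tolist())
s=r.sense()
t,d=snap('wrist','e0.png'); rep((cloud('wrist',d,s)-WF)@np.c_[XC,YC,[0,0,1.]],(140,460))
t,d=snap('top','e.png'); rep(((cloud('top',d)-WF)@np.c_[XC,YC,[0,0,1.]])[:230],(340,360,440,455,500,530))
```

```text
140 27 (array([-55.2,  81.1, 108.6]), array([-39.9,  82.8, 110.7]))
460 27 (array([ -55.7, -114.4,  108.7]), array([ -40.1, -112.3,  111. ]))
340 8 (array([-55.3, 104.9, 107.7]), array([ 25.3, 111.8, 111.5]))
360 12 (array([-56.4,  67.1, 103.5]), array([ 28.4,  75. , 112.9]))
440 0 [[932.0, -298.0, -754.0], [249.0, -69.0, 112.0], [123.0, -72.0, 114.0], [-112.0, 60.0, 612.0]]
455 0 [[939.0, -357.0, -750.0], [232.0, -87.0, 155.0], [127.0, -102.0, 115.0], [-111.0, 46.0, 612.0]]
500 0 [[974.0, -546.0, -750.0], [228.0, -164.0, 190.0], [140.0, -195.0, 111.0], [-103.0, -1.0, 602.0]]
530 0 [[997.0, -676.0, -745.0], [278.0, -260.0, 114.0], [148.0, -258.0, 114.0], [-97.0, -37.0, 590.0]]
```

View pics/e.png

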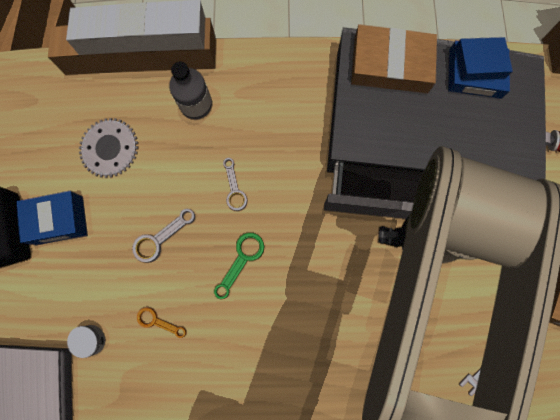

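The drawer popped out about 57 mm (top view: panel edge at rows 195–215, gap behind it visible). Hook it from behind.

Call:
{"fn": "jog_arm", "kwargs": {
  "rows": [
    [[40,0,0],[0,0,0]],
    [[80,0,0],[0,0,0]],
    [[109,-3,0],[0,0,0]],
    [[109,-3,0],[0,0,0]],
    [[109,-3,40],[0,0,0]],
    [[109,-3,80],[0,0,0]],
    [[109,-3,110],[0,0,0]],
    [[109,-3,119],[0,0,0]],
    [[109,-3,119],[0,0,0]]
  ]
}}

```text
time: 5.6
tool_pos: [618.3, -114.2, 74.7]
tcp_rot: [-180.0, 0.3, -6.5]
ft_force: [-0.5, 0.5, 0.5]
finger_gap: -0.2
grip_force: 0.0
```

Call:
{"fn": "jog_arm", "kwargs": {
  "rows": [
    [[-8,0,0],[0,0,0]],
    [[-14,0,0],[0,0,0]],
    [[-20,0,0],[0,0,0]],
    [[-30,0,0],[0,0,0]],
    [[-40,0,0],[0,0,0]],
    [[-50,0,0],[0,0,0]],
    [[-60,0,0],[0,0,0]],
    [[-70,0,0],[0,0,0]],
    [[-80,0,0],[0,0,0]]
  ]
}}

```text
time: 6.5
tool_pos: [540.0, -105.5, 77.3]
tcp_rot: [-180.0, 0.0, -6.5]
ft_force: [1.8, 0.2, 1.4]
finger_gap: -0.3
grip_force: 0.8
```

Call:
{"fn": "jog_arm", "kwargs": {
  "rows": [
    [[-10,0,0],[0,0,0]],
    [[-20,0,0],[0,0,0]],
    [[-30,0,0],[0,0,0]],
    [[-40,0,0],[0,0,0]],
    [[-47,0,0],[0,0,0]],
    [[-51,0,0],[0,0,0]],
    [[-51,0,0],[0,0,0]]
  ]
}}

```text
time: 7.2
tool_pos: [489.4, -99.9, 77.1]
tcp_rot: [180.0, 0.0, -6.5]
ft_force: [0.1, -0.3, -0.1]
finger_gap: 0.3
grip_force: 0.0
```

Call:
{"fn": "jog_arm", "kwargs": {
  "rows": [
    [[10,0,0],[0,0,0]],
    [[10,0,-50],[0,0,0]],
    [[10,0,-100],[0,0,0]],
    [[10,0,-150],[0,0,0]],
    [[10,0,-170],[0,0,0]],
    [[10,0,-170],[0,0,0]]
  ]
}}

```text
time: 7.8
tool_pos: [503.3, -101.9, 252.4]
tcp_rot: [179.9, -0.5, -6.5]
ft_force: [1.1, -0.0, -0.0]
finger_gap: 0.1
grip_force: 0.0
```

Run:
```python
from h import *
to([561,328,200],128)
```

```text
shift [   8.4 -433.8   51.8] turn [ 1.000e-02 -2.000e-03 -2.347e+00] from [ 503.3 -101.9  252.4]
```

Call:
{"fn": "jog_arm", "kwargs": {
  "rows": [
    [[8,-50,0],[0,0,-0.15]],
    [[8,-100,0],[0,0,-0.3]],
    [[8,-150,0],[0,0,-0.45]],
    [[8,-200,0],[0,0,-0.6]],
    [[8,-250,0],[0,0,-0.75]],
    [[8,-300,0],[0,0,-0.9]],
    [[8,-350,0],[0,0,-1.05]],
    [[8,-400,0],[0,0,-1.2]],
    [[8,-434,0],[0,0,-1.35]],
    [[8,-434,0],[0,0,-1.5]]
  ],
  "grip": 85
}}

```text
time: 8.8
tool_pos: [556.1, 334.0, 244.1]
tcp_rot: [-179.8, 0.0, 80.1]
ft_force: [-0.4, -0.7, 0.2]
finger_gap: 84.8
grip_force: 0.0
```

Call:
{"fn": "jog_arm", "kwargs": {
  "rows": [
    [[0,0,0],[0,0,-0.15]],
    [[0,0,0],[0,0,-0.3]],
    [[0,0,0],[0,0,-0.45]],
    [[0,0,0],[0,0,-0.6]],
    [[0,0,0],[0,0,-0.75]],
    [[0,0,0],[0,0,-0.85]],
    [[0,0,0],[0,0,-0.85]]
  ]
}}

```text
time: 9.5
tool_pos: [557.0, 329.3, 245.1]
tcp_rot: [-179.9, -0.0, 128.2]
ft_force: [0.3, 0.8, -0.6]
finger_gap: 85.1
grip_force: 0.0
```

```bash
cat > rod.py <<'E'
from h import *
s=r.sense(); print(s['tool_pos'],s['tcp_rot'])
t,d=snap('wrist','f.png'); W=cloud('wrist',d,s)
m=((W[...,2]>9)&(W[...,2]<35)&(np.linalg.norm(W[...,:2]-[558,335],axis=-1)<110)).astype(np.uint8)
n,l,st,c=cv2.connectedComponentsWithStats(m); k=1+st[1:,4].argmax(); M=(l==k); P=W[M]
print(st[k],np.percentile(P[:,2],[5,50,95]))
q=P[:,:2].astype(np.float32); R=cv2.minAreaRect(q); print(R)
mu=q.mean(0); u=np.linalg.svd(q-mu,full_matrices=False)[2][0]
if u[1]<0:u=-u
a=(q-mu)@u; b=(q-mu)@np.array([-u[1],u[0]])
lo,hi=np.percentile(a,[.3,99.7]); print('yaw',np.degrees(np.arctan2(u[1],u[0])),'ext',lo,hi)
o=mu+u*((lo+hi)/2-12)  # rod origin: box centre at +12
sh=np.abs((q-o)@u)<22; print('origin',o,'shank off',b[sh].min(),b[sh].max(),'origin adj',o+np.array([-u[1],u[0]])*(b[sh].min()+b[sh].max())/2)
E
python3 rod.py
```

```text
[556.95303083 329.31089451 245.13487081] [-1.79853786e+02 -2.99167386e-02  1.28246839e+02]
[ 251   87   58  149 3206] [13.54082083 20.14520046 22.45935769]
((553.533203125, 337.92449951171875), (54.614990234375, 147.0501708984375), 38.97054672241211)
yaw 128.17346 ext -80.7033695602417 63.73064710617081
origin [560.00102014 328.66010659] shank off -9.840022 9.374837 origin adj [560.18387122 328.80385913]
```

View pics/f.png

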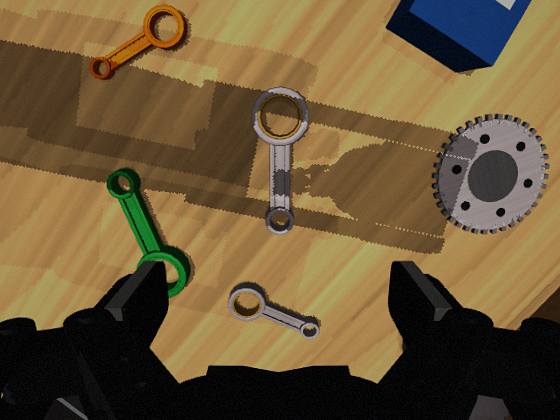

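The wrist view shows the rod at (280,165) aligned with the tool, with the big ring at the top (280,115). The other goods are clear of the fingers.

Call:
{"fn": "jog_arm", "kwargs": {
  "rows": [
    [[6,2,50],[0,0,0]],
    [[6,2,100],[0,0,0]],
    [[6,2,150],[0,0,0]],
    [[6,2,190],[0,0,0]],
    [[6,2,215],[0,0,0]],
    [[6,2,230],[0,0,0]],
    [[6,2,238],[0,0,0]],
    [[6,2,241],[0,0,0]],
    [[6,2,241],[0,0,0]],
    [[6,2,241],[0,0,0]]
  ]
}}

```text
time: 10.55
tool_pos: [556.3, 335.9, 8.2]
tcp_rot: [179.8, 0.0, 128.1]
ft_force: [0.2, -0.1, 0.5]
finger_gap: 85.1
grip_force: 0.0
```

Call:
{"fn": "jog_arm", "kwargs": {
  "rows": [
    [[0,0,0],[0,0,0]],
    [[0,0,0],[0,0,0]],
    [[0,0,0],[0,0,0]],
    [[0,0,0],[0,0,0]],
    [[0,0,0],[0,0,0]],
    [[0,0,0],[0,0,0]],
    [[0,0,0],[0,0,0]],
    [[0,0,0],[0,0,0]]
  ],
  "grip": 0,
  "force": 70
}}

```text
time: 11.35
tool_pos: [555.2, 335.4, 6.7]
tcp_rot: [180.0, 0.0, 128.2]
ft_force: [-0.9, -1.4, 6.0]
finger_gap: 17.7
grip_force: 71.1
```

Call:
{"fn": "jog_arm", "kwargs": {
  "rows": [
    [[0,0,-10],[0,0,0]],
    [[0,0,-25],[0,0,0]],
    [[0,0,-45],[0,0,0]],
    [[0,0,-70],[0,0,0]],
    [[0,0,-100],[0,0,0]],
    [[0,0,-130],[0,0,0]],
    [[0,0,-160],[0,0,0]],
    [[0,0,-190],[0,0,0]],
    [[0,0,-200],[0,0,0]],
    [[0,0,-200],[0,0,0]]
  ]
}}

```text
time: 12.35
tool_pos: [556.1, 335.8, 209.0]
tcp_rot: [179.8, 0.1, 128.2]
ft_force: [0.4, 0.8, -3.7]
finger_gap: 17.7
grip_force: 70.1
```

Run:
```python
from h import *
s=r.sense(); print(s['finger_gap'],s['grip_force'],s['ft_force'],s['wrist_torque'])
t,d=snap('top','g.png'); Q=((cloud('top',d)-WF)@np.c_[XC,YC,[0,0,1.]])
m=(Q[...,2]>104)&(Q[...,2]<116)&(Q[...,0]<-100)&(Q[...,0]>-230)&(abs(Q[...,1])<170)
P=Q[m]; print(len(P),np.percentile(P,[1,50,99],axis=0).round(1)); print(cv2.minAreaRect(P[:,:2].astype(np.float32)))
to(WF-70*XC+np.array([0,0,205]),83.5)
```

```text
17.654808667261495 70.06980657577515 [ 0.38538638  0.81140658 -3.74335961] [-0.00881269 -0.03699642 -0.06239756]
1233 [[-179.6 -124.4  105.9]
 [-171.4    2.7  110.1]
 [-163.   126.8  113.9]]
((-171.29310607910156, 1.0426864624023438), (256.321044921875, 17.67624855041504), 89.82696533203125)
shift [-359.7 -263.1    1.3] turn [ 0.001 -0.     0.779] from [555.1 335.3 206.5]
```

View pics/g.png

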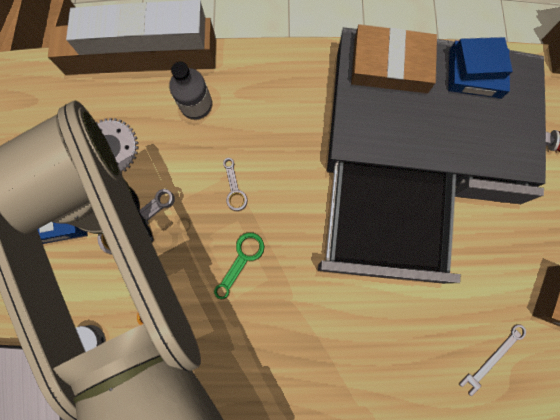

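Top view: drawer is drawn out about 181 mm (front at rows 262–283, columns 320–460), narrow drawer shut, and the rod is held in the gripper.

Run:
```python
from h import *
to(WF-67*XC-7*YC+np.array([0,0,205]),83.5)
```

```text
shift [-366.8 -265.9    1.3] turn [ 0.001 -0.     0.779] from [555.1 335.3 206.5]
```

Call:
{"fn": "jog_arm", "kwargs": {
  "rows": [
    [[-20,-14,0],[0,0,0.04]],
    [[-50,-36,0],[0,0,0.1]],
    [[-82,-60,0],[0,0,0.17]],
    [[-115,-83,0],[0,0,0.24]],
    [[-148,-107,0],[0,0,0.31]],
    [[-180,-130,0],[0,0,0.38]],
    [[-213,-154,0],[0,0,0.45]],
    [[-246,-178,0],[0,0,0.52]],
    [[-278,-202,0],[0,0,0.59]],
    [[-308,-223,0],[0,0,0.66]]
  ]
}}

```text
time: 13.4
tool_pos: [568.2, -46.4, 203.3]
tcp_rot: [-179.7, -0.0, 90.2]
ft_force: [1.3, 0.8, -3.7]
finger_gap: 17.9
grip_force: 70.1
```

Run:
```python
from h import *
to(WF-67*XC-7*YC+np.array([0,0,205]),83.5)
```

```text
shift [-71.    4.2  -1.7] turn [-0.004 -0.     0.116] from [568.2 -46.4 203.3]
```

Call:
{"fn": "jog_arm", "kwargs": {
  "rows": [
    [[-25,2,0],[0,0,0.04]],
    [[-50,4,0],[0,0,0.08]],
    [[-66,4,0],[0,0,0.116]],
    [[-71,4,0],[0,0,0.116]],
    [[-71,4,0],[0,0,0.116]],
    [[-71,4,0],[0,0,0.116]]
  ]
}}

```text
time: 14.0
tool_pos: [574.2, -114.6, 205.8]
tcp_rot: [-180.0, -0.0, 83.8]
ft_force: [-1.0, 0.6, -3.7]
finger_gap: 17.9
grip_force: 70.1
```

Run:
```python
from h import *
s=r.sense()
to(WF-67*XC-7*YC+np.array([0,0,48]),83.5)
t,d=snap('wrist','i.png'); Q=((cloud('wrist',d,s)-WF)@np.c_[XC,YC,[0,0,1.]])
for n,a in (('floor',(20,45)),('panel',(104,114))):
    P=Q[(Q[...,2]>a[0])&(Q[...,2]<a[1])&(Q[...,0]<-20)&(Q[...,0]>-230)]; print(n,len(P),len(P) and np.percentile(P,[1,50,99],axis=0).round(1))
P=Q[(Q[...,2]>150)&(Q[...,2]<225)]; print('rod',len(P),len(P) and np.percentile(P,[1,50,99],axis=0).round(1))
```

```text
shift [ -3.   -1.1 157.8] turn [-0.001 -0.001  0.005] from [ 574.2 -114.6  205.8]
floor 25347 [[-163.4 -107.6   32.5]
 [-118.    26.9   34.4]
 [ -22.5  104.5   43.4]]
panel 8140 [[-178.4 -120.3  104.5]
 [-169.6   37.3  109.7]
 [-162.4  124.   111.4]]
rod 21084 [[-90.8 -43.9 202. ]
 [-65.1  28.5 219.5]
 [-39.8  72.  222.6]]
```

View pics/i.png

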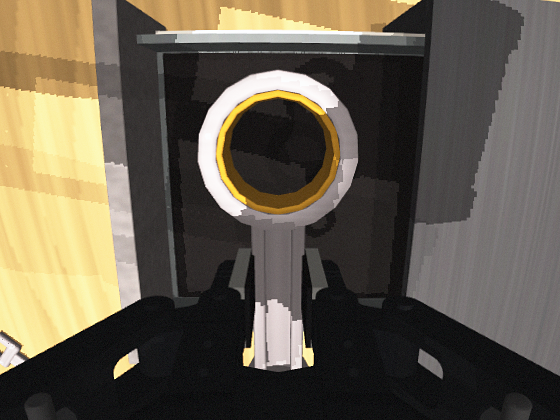

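The rod hangs level over the open drawer, with the big ring at (278,150) and walls clear on both sides. Lower it.

Call:
{"fn": "jog_arm", "kwargs": {
  "rows": [
    [[-3,-1,25],[0,0,0]],
    [[-3,-1,55],[0,0,0]],
    [[-3,-1,85],[0,0,0]],
    [[-3,-1,110],[0,0,0]],
    [[-3,-1,130],[0,0,0]],
    [[-3,-1,145],[0,0,0]],
    [[-3,-1,154],[0,0,0]],
    [[-3,-1,158],[0,0,0]],
    [[-3,-1,158],[0,0,0]]
  ]
}}

```text
time: 14.95
tool_pos: [573.2, -118.4, 48.4]
tcp_rot: [180.0, 0.0, 83.7]
ft_force: [0.1, 0.0, -3.6]
finger_gap: 17.4
grip_force: 70.0
```

Call:
{"fn": "jog_arm", "kwargs": {
  "rows": [
    [[0,0,1],[0,0,0]],
    [[0,0,2],[0,0,0]],
    [[0,0,3],[0,0,0]],
    [[0,0,4],[0,0,0]],
    [[0,0,5],[0,0,0]],
    [[0,0,5],[0,0,0]]
  ]
}}

```text
time: 15.55
tool_pos: [572.9, -118.5, 43.1]
tcp_rot: [-180.0, -0.0, 83.7]
ft_force: [-0.5, -0.8, -2.8]
finger_gap: 17.7
grip_force: 70.0
```

Call:
{"fn": "jog_arm", "kwargs": {
  "rows": [
    [[0,0,0.5],[0,0,0]],
    [[0,0,1],[0,0,0]],
    [[0,0,1.5],[0,0,0]],
    [[0,0,2],[0,0,0]],
    [[0,0,2],[0,0,0]]
  ]
}}

```text
time: 16.05
tool_pos: [573.0, -118.5, 41.2]
tcp_rot: [-180.0, -0.0, 83.7]
ft_force: [-1.0, 1.2, -4.1]
finger_gap: 18.0
grip_force: 70.0
```

Call:
{"fn": "jog_arm", "kwargs": {
  "rows": [
    [[0,0,0.5],[0,0,0]],
    [[0,0,1],[0,0,0]],
    [[0,0,1.5],[0,0,0]],
    [[0,0,2],[0,0,0]],
    [[0,0,2],[0,0,0]]
  ]
}}

```text
time: 16.55
tool_pos: [574.3, -118.7, 40.7]
tcp_rot: [179.9, 0.0, 83.7]
ft_force: [0.2, 0.4, 4.5]
finger_gap: 18.1
grip_force: 71.1
```

Contact with the floor. Release and lift.

Call:
{"fn": "jog_arm", "kwargs": {
  "rows": [
    [[0,0,0],[0,0,0]],
    [[0,0,0],[0,0,0]],
    [[0,0,0],[0,0,0]],
    [[0,0,0],[0,0,0]],
    [[0,0,0],[0,0,0]],
    [[0,0,0],[0,0,0]]
  ],
  "grip": 50
}}

```text
time: 17.15
tool_pos: [573.0, -118.6, 39.2]
tcp_rot: [-180.0, -0.0, 83.7]
ft_force: [0.2, 0.9, -0.3]
finger_gap: 50.1
grip_force: 0.0
```

Call:
{"fn": "jog_arm", "kwargs": {
  "rows": [
    [[0,0,-10],[0,0,0]],
    [[0,0,-30],[0,0,0]],
    [[0,0,-70],[0,0,0]],
    [[0,0,-110],[0,0,0]],
    [[0,0,-150],[0,0,0]],
    [[0,0,-180],[0,0,0]],
    [[0,0,-180],[0,0,0]]
  ]
}}

```text
time: 17.85
tool_pos: [576.0, -119.4, 226.8]
tcp_rot: [179.4, 0.1, 83.7]
ft_force: [0.5, 0.7, -0.0]
finger_gap: 50.0
grip_force: 0.0
```

Run:
```python
from h import *
s=r.sense()
t,d=snap('wrist','j.png'); Q=((cloud('wrist',d,s)-WF)@np.c_[XC,YC,[0,0,1.]])
P=Q[(Q[...,2]>48)&(Q[...,2]<66)&(Q[...,0]<-20)&(Q[...,0]>-150)&(abs(Q[...,1])<95)]; print('rod',len(P),np.percentile(P,[1,50,99],axis=0).round(1))
to(WF-270*XC+np.array([0,0,222]),-6.5)
```

```text
rod 3876 [[-90.5 -74.4  48.1]
 [-65.   16.7  54.5]
 [-39.5  67.7  57.1]]
shift [ 9.200e+00 -2.054e+02  2.000e-01] turn [ 0.006 -0.004  1.574] from [ 574.9 -119.1  223.6]
```

View pics/j.png

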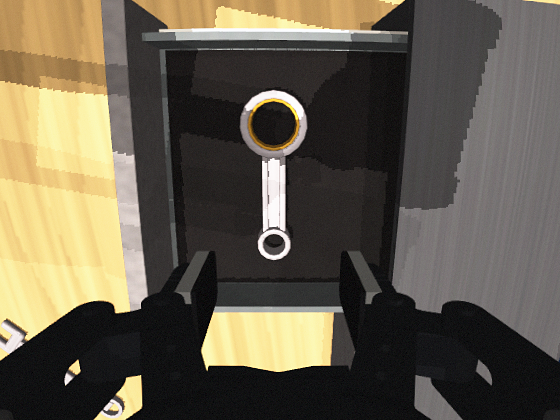

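The rod lies flat inside the drawer: big ring at (274,124), small ring at (274,243). Now go in front of it, fingers shut.

Call:
{"fn": "jog_arm", "kwargs": {
  "rows": [
    [[0,-40,0],[0,0,0.15]],
    [[0,-80,0],[0,0,0.3]],
    [[0,-120,0],[0,0,0.45]],
    [[0,-150,0],[0,0,0.6]],
    [[5,-150,0],[0,0,0.75]],
    [[7,-150,0],[0,0,0.9]],
    [[7,-150,0],[0,0,1.05]],
    [[7,-150,0],[0,0,1.2]],
    [[7,-150,0],[0,0,1.35]],
    [[7,-150,0],[0,0,1.5]]
  ],
  "grip": 0
}}

```text
time: 18.9
tool_pos: [423.9, -94.9, 218.1]
tcp_rot: [-180.0, 0.1, -2.6]
ft_force: [-0.5, 0.4, 0.3]
finger_gap: 0.3
grip_force: 0.0
```

Run:
```python
from h import *
to(WF-220*XC+np.array([0,0,75]),-6.5)
```

```text
shift [ -2.3  -1.6 143.1] turn [-0.001  0.002  0.068] from [423.9 -94.9 218.1]
```

Call:
{"fn": "jog_arm", "kwargs": {
  "rows": [
    [[-2,-2,0],[0,0,0.068]],
    [[-2,-2,30],[0,0,0.068]],
    [[-2,-2,70],[0,0,0.068]],
    [[-2,-2,110],[0,0,0.068]],
    [[-2,-2,135],[0,0,0.068]],
    [[-2,-2,143],[0,0,0.068]],
    [[-2,-2,143],[0,0,0.068]],
    [[-2,-2,143],[0,0,0.068]]
  ]
}}

```text
time: 19.7
tool_pos: [423.5, -93.3, 77.5]
tcp_rot: [180.0, -0.1, -6.1]
ft_force: [0.5, 0.2, 0.1]
finger_gap: 0.1
grip_force: 0.0
```

Call:
{"fn": "jog_arm", "kwargs": {
  "rows": [
    [[10,0,0],[0,0,0]],
    [[20,0,0],[0,0,0]],
    [[24,0,0],[0,0,0]],
    [[28,0,0],[0,0,0]],
    [[32,0,0],[0,0,0]],
    [[37,0,0],[0,0,0]],
    [[43,0,0],[0,0,0]],
    [[50,0,0],[0,0,0]],
    [[58,0,0],[0,0,0]],
    [[66,0,0],[0,0,0]]
  ]
}}

```text
time: 20.7
tool_pos: [489.0, -100.3, 76.2]
tcp_rot: [180.0, 0.0, -6.1]
ft_force: [-0.3, -0.7, 0.6]
finger_gap: 0.2
grip_force: 0.8
```

Call:
{"fn": "jog_arm", "kwargs": {
  "rows": [
    [[8,0,0],[0,0,0]],
    [[16,0,0],[0,0,0]],
    [[24,0,0],[0,0,0]],
    [[32,0,0],[0,0,0]],
    [[40,0,0],[0,0,0]],
    [[48,0,0],[0,0,0]],
    [[56,0,0],[0,0,0]],
    [[64,0,0],[0,0,0]],
    [[72,0,0],[0,0,0]],
    [[80,0,0],[0,0,0]]
  ]
}}

```text
time: 21.7
tool_pos: [568.6, -108.8, 76.3]
tcp_rot: [180.0, 0.0, -6.1]
ft_force: [-1.8, -1.3, -0.8]
finger_gap: 0.0
grip_force: 0.8
```

Call:
{"fn": "jog_arm", "kwargs": {
  "rows": [
    [[8,0,0],[0,0,0]],
    [[16,0,0],[0,0,0]],
    [[24,0,0],[0,0,0]],
    [[32,0,0],[0,0,0]],
    [[39,0,0],[0,0,0]],
    [[45,0,0],[0,0,0]],
    [[50,0,0],[0,0,0]],
    [[54,0,0],[0,0,0]],
    [[57,0,0],[0,0,0]],
    [[57,0,0],[0,0,0]]
  ]
}}

```text
time: 22.7
tool_pos: [624.4, -115.1, 76.3]
tcp_rot: [180.0, 0.1, -6.2]
ft_force: [-6.6, -2.0, 4.2]
finger_gap: -0.3
grip_force: 3.2
```

Call:
{"fn": "jog_arm", "kwargs": {
  "rows": [
    [[3,0,0],[0,0,0]],
    [[6,0,0],[0,0,0]],
    [[9,0,0],[0,0,0]],
    [[11,0,0],[0,0,0]],
    [[13,0,0],[0,0,0]],
    [[14,0,0],[0,0,0]],
    [[15,0,0],[0,0,0]],
    [[15,0,0],[0,0,0]]
  ]
}}

```text
time: 23.5
tool_pos: [636.4, -116.5, 76.2]
tcp_rot: [180.0, 0.4, -6.2]
ft_force: [-22.9, -0.0, 15.1]
finger_gap: 0.2
grip_force: 11.5
```

At the stop (23 N). Let go and back off.

Call:
{"fn": "jog_arm", "kwargs": {
  "rows": [
    [[-3,0,0],[0,0,0]],
    [[-8,0,0],[0,0,0]],
    [[-20,0,0],[0,0,0]],
    [[-50,0,0],[0,0,0]],
    [[-90,0,0],[0,0,0]],
    [[-120,0,-30],[0,0,0]],
    [[-120,0,-80],[0,0,0]],
    [[-120,0,-120],[0,0,0]],
    [[-120,0,-120],[0,0,0]]
  ]
}}

```text
time: 24.4
tool_pos: [524.6, -104.5, 204.4]
tcp_rot: [179.9, -0.7, -6.1]
ft_force: [0.8, -0.0, 0.4]
finger_gap: 0.2
grip_force: 0.0
```

Run:
```python
from h import *
s=r.sense(); print(s['time'],s['ft_force'])
t,d=snap('wrist','k.png'); Q=((cloud('wrist',d,s)-WF)@np.c_[XC,YC,[0,0,1.]])
for y in (-200,-160,-100,-50,50,100):
    P=Q[(Q[...,2]>106)&(Q[...,2]<112)&(Q[...,0]<25)&(Q[...,0]>-150)&(abs(Q[...,1]-y)<10)]; print(y,len(P),len(P) and np.percentile(P,[1,50,99],axis=0).round(1)[:,0])
```

```text
24.4 [ 0.76286578 -0.01312582  0.44612437]
-200 0 0
-160 777 [ 1.   8.6 16.9]
-100 827 [ 1.1  8.1 15.8]
-50 746 [ 1.2  7.  13.3]
50 693 [ 1.5  6.8 12.4]
100 715 [ 1.5  7.5 13.9]
```

View pics/k.png

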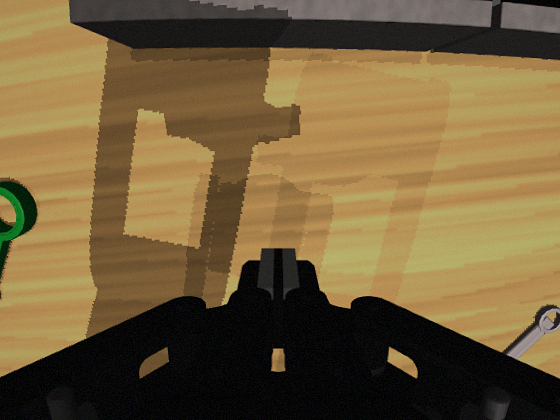

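The wide and narrow fronts are flush: the seam is at (495,12) and both outer faces read about 1 mm. The drawer is latched and the robot is clear.

```bash
python3 -c "
from bench import r
print(r.hand_in())"
```

```text
the job is handed in; nothing more can be done
None
```

I handed the job in: the rod lay flat when I let go of it in the wide drawer, which is shut again with its front flush with the narrow one, and nothing else was touched. The hand-in returned no verdict.

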